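Take the pan stack apart and lay the counter

ROBOT

A 6-joint arm with a two-finger parallel gripper is mounted at the origin on the work surface. World frame = base frame: x ahead of the robot, y to its left, z up, the work surface at z = 0. Lengths are in mm, angles in rad, forces in N, time in s.
With the tool pointing down it reaches from about 350 to 975 mm from the base axis. Payload 7.1 kg.
Tool frame: the origin (TCP) lies at the very end of the fingers, on their centre line; the grasp point (between the pads) lies 19 mm behind it; z points along the fingers, y is the line along which they close (so a half turn about z gives the same grasp; the last joint's range is limited). The gripper opens to 88 mm and grips with 3 to 60 N. Pads are 20 mm wide; open, the fingers measure 115 mm over their backs; the gripper's body (75 mm by 178 mm) begins 61 mm behind the grasp point.
Start: joints at [-1.288, 0.423, 1.63, -0, 1.089, -0.019], TCP at [185.792, -596.729, 222.675] pointing down, gripper open.
Joint ranges: [-3, 3], [-0.9, 2.11], [0.09, 2.58], [-1.31, 4.45], [0.11, 2.69], [-2.54, 2.54]. Speed limits (rad/s): [2.39, 2.39, 3.01, 3.14, 3.14, 3.14].

INTERFACE

Orientations are given as a rotation vector (axis times angle).
In Python, from workcell import ctrl gives the robot as it stands. The module is installed in compiled form; this text tells all that it offers.
- The arm moves only by the shell command python3 -m inch 'ROWS'. ROWS is JSON, a list of rows, each a list of 7 numbers: the shift along the tool's x, y, z scaled (see below), then the turn, a rotation vector about the tool's x, y, z scaled (see below), then the closure, from -1 (fully open) to 1 (shut). In form: [[tx, ty, tz, wx, wy, wz, hand], ...]. A call has 1 to 10 rows; each row is the pose to reach, as a shift and turn from the pose commanded when the call began, along the tool's axes at that moment; what a row does not reach only later rows make up. The controller multiplies each number of a shift by 0.15 m and each number of a turn by pi/4 rad. A row lasts 1/8 s, in which the tool goes at most 62.5 mm and 10.7 degrees, less where a joint would pass 70% of its speed; a pose out of reach is approached as far as the arm can. A call with a number of a shift or a turn outside -1 to 1 is refused whole. A call with a gripper value outside its range is refused whole. The fingers move at their own pace and stop on an object; the grip force is fixed at half the most. Time passes only in rows, so rows that repeat a pose let the fingers close. It gives the time, the measured TCP pose, the force, the opening and the grip force at its end, in the units of the state.
- ctrl.get_obs(): the state, without advancing time (a new reading comes with each control period).
- ctrl.get_image(name): name is "side" or "top" or "wrist"; returns the picture (480x640x3 uint8, red, green, blue); there is no depth.
- ctrl.camera_params(name): a dict with "vfov" (degrees; the focal length in pixels is half the picture's height over the tangent of half this angle, whatever the lens; pixels are square), "cx", "cy" (the principal point, pixels), "eye" and "attitude" of the camera in the world; the wrist camera has in their place "tool_from_camera" (4x4, takes a point from camera to tool coordinates, whose origin is the TCP and whose axes are the flange's). Camera axes: x right, y up, looking along -z (the intrinsics and any distortion apply to the point x, -y, -z); pixel columns grow to the right and rows downward; lengths in mm; the calibration is good to about 2 mm. A picture is of the moment at which its call begins: read the wrist's pose just before it. camera_params takes no time and is no camera call.
- ctrl.close_job(): hands the job in; it is judged then, once.
The state is a dict: "t": time; "qpos": joint angles; "qvel": joint speeds; "joint_torque": joint torques, N m; "ee_pos": TCP position; "orientation": TCP orientation; "ft_force": force on the tool from outside, world axes, zero at the start; "moment": the same for the moment, N m; "width": finger opening in mm; "grasp_force": force on a finger pad.
Only numpy, scipy, OpenCV 4.12 (cv2) and the standard library are available. Lean on these libraries where they do the work, as an engineer would, in place of code of your own. Each camera call takes 0.05 s, during which the arm holds its last target. There are 200 camera calls.

TASK

Take the stack apart from the top: first stand the tall glass on the middle of the square coaster and the short glass on the middle of the round coaster, in either order, then set the pan in the middle of the hotplate, and last lay the pot stand centred on the silicone grip pad. Keep the glasses upright and set them down rather than drop them, and leave the salt jar between the coasters where it is.

Things in the scene. Friction and masses are not known exactly. Their poses are not given: they have to be found in the camera images.
- tall_glass_mid (a point): Tall narrow clear glass, upright, diameter 46 mm, height 105, wall 3, 0.14 kg. Stands in the pan on one side of the folded handle, 40 from the pan's middle. The point is its centre, half-way up; z up its axis. Its rim stands 74 above the pan's rim; grip it near the top across its diameter, jaws closing parallel to the pan's handle.
- short_glass_mid (a point): Short wide clear glass, upright, diameter 58 mm, height 80, wall 3, 0.15 kg. Stands in the pan on the other side of the handle, 40 from the pan's middle. The point is its centre, half-way up; z up its axis. Its rim stands 49 above the pan's rim, 35 above the handle; grip it in its top 30 across its diameter, jaws closing parallel to the pan's handle.
- pan_grip (a point): Aluminium pan, 160 mm across, wall 35 high, 0.32 kg, standing on the pot stand. Its handle is folded across the mouth: a rigid bar 16 wide, 14 high, lying on the rim along a diameter, open below (31 to the inner floor). The point is the bar's middle, over the pan's centre, 42 above the underside: lift here, gripping across the 16. x along the bar, z up.
- stand_mid (a point): Carved round wooden pot stand, 186 mm across, 22 thick, 0.22 kg, on the counter at the bottom of the stack: a ring (inner diameter 144) with a bar 24 wide, 22 high across its middle and a window 60 deep, right through, on each side. The point is the bar's centre, 11 above the underside: lift here, gripping across the 24. x along the bar, z up.
- hob: Portable round electric hotplate, fixed: steel body 190 across, flat dark cooking plate 152 across whose top is 45 above the counter, small dial on one side. Origin on the counter under its centre, z up. The pan's place. Sizes in mm.
- grip_pad: Hard dark silicone grip pad, flat, square 150 x 150, 6 thick, lying fixed on the counter. Origin on the counter under its centre, z up. The pot stand's place. Sizes in mm.
- square_coaster: Square cork coaster 84 x 84, 8 thick, fixed on the counter. Origin on the counter under its centre, z up. The tall glass's place. Sizes in mm.
- round_coaster: Round cork coaster, 90 across, 8 thick, fixed on the counter. Origin on the counter under its centre, z up. The short glass's place. Sizes in mm.
- salt_jar: Small white ceramic salt jar with steel cap, 44 across, 60 high, standing between and a little beyond the coasters. Origin under its centre. To be left alone. Sizes in mm.

How it is judged:
By the outcome, as a careful person would: the job done as asked, in the order asked, and still so for the second after the job is handed in, with the robot touching nothing.
It also fails if it takes over 131 s, if anything falls off the work surface, if the arm or the gripper's body presses on something with over 40 N, if the wrist force passes 120 N, or if a joint passes its speed limit or range.

## Working session

There is one attempt and no reset: what is moved stays moved. The work goes in short steps, Python scripts to look and compute and a shell command to move; the robot and the scene stay as the last step left them, time stands still between calls to the robot, and variables do not carry over. Pictures are saved under pics/ and viewed, at most 20 in all, crops included, and the job is handed in when it is done.

```bash
mkdir -p pics; python3 - <<'E'
from workcell import ctrl
import cv2
o=ctrl.get_obs();print({k:o[k] for k in('t','ee_pos','orientation','width','qpos')})
for n in("side","top","wrist"):
    print(n,ctrl.camera_params(n))
    cv2.imwrite(f"pics/{n}0.png",ctrl.get_image(n)[:,:,::-1])
E
```

```text
{'t': 0.0, 'ee_pos': array([ 185.63559974, -596.19478014,  221.88673215]), 'orientation': array([-3.10433510e+00, -4.72093084e-01,  3.55411505e-04]), 'width': 88.05427537859059, 'qpos': array([-1.28799311e+00,  4.23857244e-01,  1.63070206e+00, -2.08787593e-05,
        1.08861536e+00, -1.90252568e-02])}
side {'vfov': 56.259928095748904, 'cx': 316.11820967267795, 'cy': 236.35542002737003, 'eye': array([144.57302625, 640.26944857, 803.48825876]), 'attitude': array([ 0.33253543, -1.03522762, -2.38517508])}
top {'vfov': 49.109953185120055, 'cx': 317.67997332870385, 'cy': 238.26831327487628, 'eye': array([ 488.35090818,   30.88716584, 1310.65701535]), 'attitude': array([ 0.03167075, -0.0760356 , -1.56043722])}
wrist {'vfov': 68.98575079456826, 'cx': 318.29767881709853, 'cy': 241.82417848230085, 'tool_from_camera': array([[ 1.47267157e-04,  9.56812517e-01,  2.90705668e-01,
         7.99025892e+01],
       [ 9.99999953e-01, -2.18971365e-04,  2.14125144e-04,
         1.12020758e-01],
       [ 2.68533835e-04,  2.90705623e-01, -9.56812505e-01,
        -1.62430392e+02],
       [ 0.00000000e+00,  0.00000000e+00,  0.00000000e+00,
         1.00000000e+00]])}
```

View pics/top0.png

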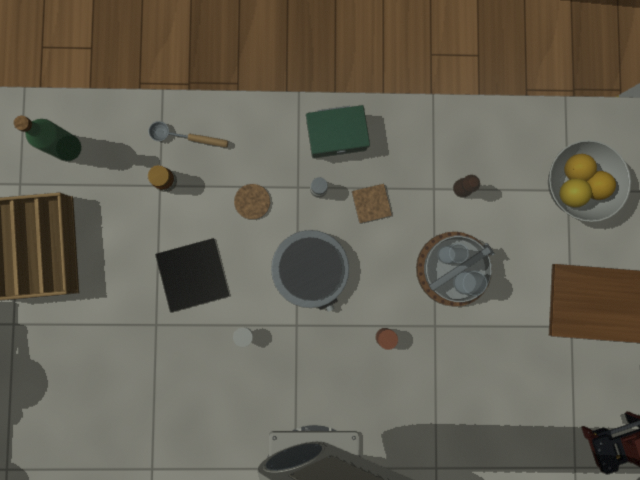

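View pics/side0.png

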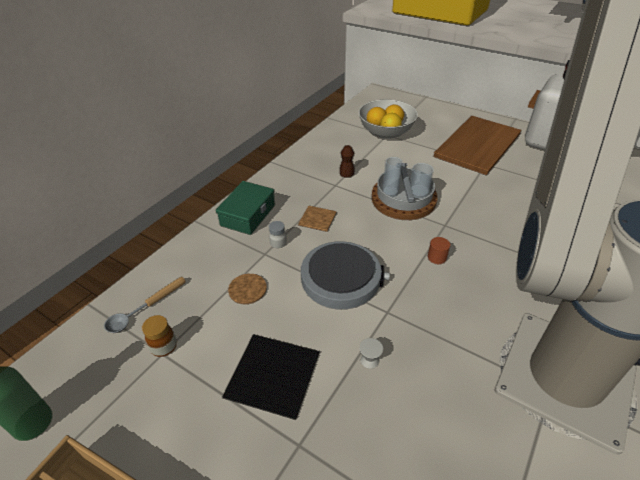

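The top view shows the stack at about (456,268), the square coaster at (372,203), the round coaster at (252,202), the hotplate at (310,270), the pad at (193,275) and the jar at (319,187). The side view shows the same layout, with the tall glass on the far-left side of the handle.

```bash
cat > h.py <<'E'
import numpy as np, cv2
from scipy.spatial.transform import Rotation as R
from workcell import ctrl
def cam(n, o=None):
    p=ctrl.camera_params(n); f=240/np.tan(np.radians(p['vfov'])/2)
    if n=='wrist':
        T=p['tool_from_camera']; Rt=R.from_rotvec(o['orientation']).as_matrix()
        return f,p['cx'],p['cy'],Rt@T[:3,:3],np.array(o['ee_pos'])+Rt@T[:3,3]
    return f,p['cx'],p['cy'],R.from_rotvec(p['attitude']).as_matrix(),np.array(p['eye'])
def toplane(c,uv,z):
    f,cx,cy,A,e=c; uv=np.atleast_2d(uv).astype(float)
    d=np.c_[(uv[:,0]-cx)/f,-(uv[:,1]-cy)/f,-np.ones(len(uv))]@A.T
    return e+d*((z-e[2])/d[:,2])[:,None]
def proj(c,P):
    f,cx,cy,A,e=c; q=(np.atleast_2d(P)-e)@A
    return np.c_[cx+f*q[:,0]/-q[:,2],cy-f*q[:,1]/-q[:,2]]
def comps(m,amin=150):
    m=cv2.morphologyEx(m.astype(np.uint8),cv2.MORPH_CLOSE,np.ones((3,3)))
    cs,_=cv2.findContours(m,cv2.RETR_EXTERNAL,cv2.CHAIN_APPROX_NONE)
    return [c for c in cs if cv2.contourArea(c)>amin]
def rows(target, tool_y_ang=None):
    """shift (units) from measured pose to TCP target, and yaw"""
    o=ctrl.get_obs(); Rt=R.from_rotvec(o['orientation']).as_matrix()
    s=Rt.T@(np.array(target)-o['ee_pos'])/150
    y=np.degrees(np.arctan2(Rt[1,1],Rt[0,1]))
    print('t',round(o['t'],2),'ee',np.round(o['ee_pos'],1),'shift',np.round(s,3),'toolY deg',round(y,2))
    if tool_y_ang is not None:
        d=(tool_y_ang-y+90)%180-90
        print('turn world-z',round(d,2),'q6',round(o['qpos'][5],3),'wz units',round(-d/45,3))
E
python3 - <<'E'
from h import *
for n in('top','side'):
    im=cv2.imread(f'pics/{n}0.png'); hsv=cv2.cvtColor(im,cv2.COLOR_BGR2HSV); c=cam(n)
    H,S,V=cv2.split(hsv)
    for nm,m,z in(('cork',(H<22)&(S>80)&(V>60),8),('dark',(V<75)&(S<90),6)):
        for k in comps(m,300):
            (u,v),(w,h),a=cv2.minAreaRect(k)
            if (n=='top' and 130<v<320 and 150<u<500) or (n=='side' and 150<v<420 and 200<u<450):
              zz=45 if nm=='dark' and w<80 and h<110 and (u>250) else z
              Q=toplane(c,k[:,0],zz)[:,:2].astype(np.float32)
              r=cv2.minAreaRect(Q)
              print(n,nm,np.round((u,v)),'z',zz,'world',np.round(r[0],1),np.round(r[1],1),round(r[2],1),'circ',np.round(cv2.minEnclosingCircle(Q)[0],1),np.round(cv2.minEnclosingCircle(Q)[1],1))
a=cv2.imread('pics/top0.png')[215:325,400:510];b=cv2.imread('pics/side0.png')[140:230,355:455]
cv2.imwrite('pics/c.png',np.hstack([cv2.resize(a,(400,400)),cv2.resize(b,(400,400))]))
E
```

```text
top cork [444. 267.] z 8 world [ 509.8 -321. ] [135.1 182.4] 83.1 circ [ 506.3 -345.8] 93.0
top cork [371. 203.] z 8 world [ 668.3 -139.4] [81.8 82.5] 14.2 circ [ 668.3 -139.8] 56.3
top cork [252. 201.] z 8 world [669.5 158.8] [85.3 84.4] 0.9 circ [669.4 159.2] 44.0
top cork [158. 175.] z 8 world [731.6 392.8] [51.8 50.7] 27.9 circ [729.3 393.2] 28.1
top dark [192. 275.] z 6 world [485.2 303.2] [149.4 151.9] 15.9 circ [485.1 302.2] 103.2
top dark [311. 269.] z 45 world [502.1   9.8] [156.8 148.9] 72.1 circ [502.5   9.6] 78.6
top dark [467. 253.] z 45 world [ 544.6 -367.3] [121.4  80.2] 63.9 circ [ 548.2 -370.2] 61.7
top dark [474. 184.] z 45 world [ 712.2 -386.7] [ 51.4 105.8] 13.0 circ [ 702.  -389.6] 54.5
top dark [338. 132.] z 45 world [838.7 -53.2] [114.2 146.8] 9.3 circ [838.9 -51.2] 88.0
side cork [247. 288.] z 8 world [667.4 161.4] [89.  88.5] 32.1 circ [667.4 160.9] 46.5
side cork [438. 250.] z 8 world [ 340.5 -193.4] [ 49.3 100. ] 10.5 circ [ 337.9 -193.7] 50.2
side cork [317. 218.] z 8 world [ 666.6 -136.8] [84.2 88.5] 13.6 circ [ 666.1 -135. ] 58.5
side cork [403. 203.] z 8 world [ 498.  -319.1] [186.4 145.9] 16.8 circ [ 506.7 -343.3] 99.1
side cork [201. 203.] z 8 world [991.1 -76.7] [704.8  88.5] 90.0 circ [1028.   -76.7] 352.4
side dark [271. 374.] z 45 world [467.5 320.8] [142.7 143.6] 15.9 circ [467.6 320.7] 99.0
side dark [342. 268.] z 45 world [498.8  14.7] [151.9 156. ] 33.6 circ [500.1  16. ] 78.8
```

View pics/c.png

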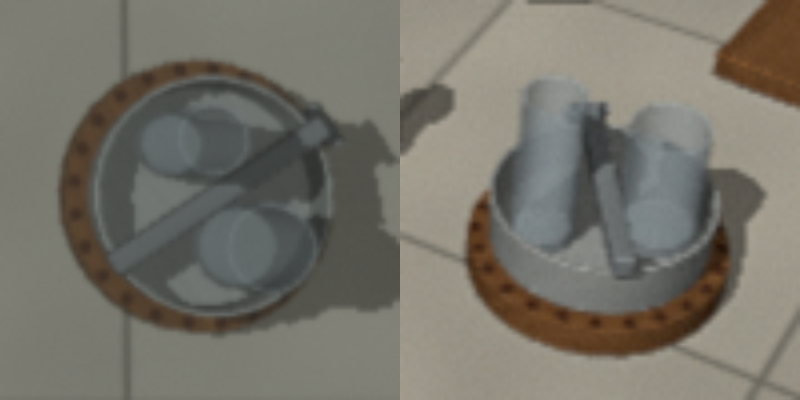

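The crop shows the tall glass on the far (+x) side of the bar with its rim at about (459,253), and the short glass rim at about (476,283). The bar runs from about (432,287) to (488,251) in top pixels.

```bash
python3 - <<'E'
from h import *
c=cam('top')
print('tall',toplane(c,(459.1,253.5),131),'short',toplane(c,(475.6,283.2),106),'pan',toplane(c,(458.3,269.2),57))
b=toplane(c,[(432.5,287),(488,251)],71);print(b,np.degrees(np.arctan2(*(b[1]-b[0])[[1,0]])))
rows((510,-345,300),-60)
E
```

```text
tall [[ 538.46070673 -322.85756951  131.        ]] short [[ 471.37416398 -368.02736449  106.        ]] pan [[ 503.85650032 -342.73399661   57.        ]]
[[ 461.08427036 -276.60523763   71.        ]
 [ 547.64996125 -410.38543779   71.        ]] -57.09414365810453
t 0.15 ee [ 185.7 -596.3  222.1] shift [ 2.563 -0.958 -0.518] toolY deg -72.71
turn world-z 12.71 q6 -0.019 wz units -0.282
```

```bash
python3 -m inch '[[0.4,-0.3,-0.5,0,0,0,-1],[0.8,-0.4,-0.5,0,0,0,-1],[1,-0.5,-0.5,0,0,0,-1],[1,-0.5,-0.5,0,0,0,-1]]'; python3 -m inch '[[0.4,-0.2,0,0,0,0,-1],[0.8,-0.4,0,0,0,0,-1],[1,-0.5,0,0,0,0,-1],[1,-0.5,0,0,0,0,-1]]'; python3 -m inch '[[0.3,0,0,0,0,-0.2,-1],[0.5,0,0,0,0,-0.35,-1],[0.5,0,0,0,0,-0.35,-1],[0.5,0,0,0,0,-0.35,-1]]'
python3 - <<'E'
from h import *
o=ctrl.get_obs();im=ctrl.get_image('wrist');np.save('o1.npy',o,allow_pickle=True)
cv2.imwrite('pics/w1.png',im[:,:,::-1]); rows((510,-345,300),-57.1)
E
```

```text
t: 0.65
ee_pos: [309.2, -478.5, 298.6]
orientation: [3.104, 0.479, 0.001]
ft_force: [-1.3, -0.8, 0.2]
width: 87.6
grasp_force: 0.0
t: 1.15
ee_pos: [428.6, -363.3, 297.1]
orientation: [-3.105, -0.477, 0.001]
ft_force: [-0.3, -0.1, -0.5]
width: 88.1
grasp_force: 0.0
t: 1.65
ee_pos: [497.7, -343.1, 297.1]
orientation: [-3.013, -0.889, 0.002]
ft_force: [0.4, 0.6, 0.3]
width: 87.7
grasp_force: 0.0
t 1.7 ee [ 497.7 -343.1  297.3] shift [ 0.062  0.055 -0.018] toolY deg -57.12
turn world-z 0.02 q6 0.374 wz units -0.001
```

View pics/w1.png

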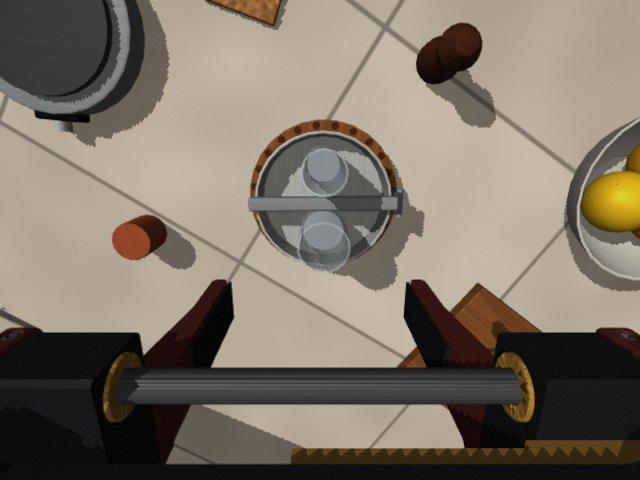

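The wrist view shows the handle horizontal, so the jaws are aligned, running from about (249,204) to (400,203). The tall glass rim is near (325,172) and the short glass rim near (324,246).

```bash
python3 - <<'E'
from h import *
o=np.load('o1.npy',allow_pickle=True).item(); c=cam('wrist',o)
print(proj(c,[(538.5,-322.9,131),(471.4,-368,106),(503.9,-342.7,57),(504,-342.7,71)]).round(1))
w=[('tall',(325,172),131),('short',(324.5,246),106)]
for n,p,z in w: print(n,toplane(c,p,z).round(1))
b=toplane(c,[(249,204),(385,203.5)],71);print(b,np.degrees(np.arctan2(*(b[1]-b[0])[[1,0]])))
im=cv2.imread('pics/w1.png')[105:285,225:425]
big=cv2.resize(im,(800,720),interpolation=cv2.INTER_CUBIC)[:600]
for z,q,r in((131,(538.5,-322.9),23),(106,(471.4,-368),29),(57,(503.9,-342.7),80)):
    t=np.linspace(0,2*np.pi,90)
    p=proj(c,np.c_[q[0]+r*np.cos(t),q[1]+r*np.sin(t),0*t+z]);p=((p-[225,105]+.5)*4).astype(int)
    cv2.polylines(big,[p.reshape(-1,1,2)],True,(0,0,255),1)
cv2.imwrite('pics/w1c.png',big)
E
```

```text
[[324.  174.5]
 [324.7 248.9]
 [321.1 202.3]
 [321.2 204.5]]
tall [[ 540.9 -322.4  131. ]]
short [[ 474.  -366.1  106. ]]
[[ 460.35852622 -274.10373053   71.        ]
 [ 543.96144351 -402.29468767   71.        ]] -56.88862067335215
```

View pics/w1c.png

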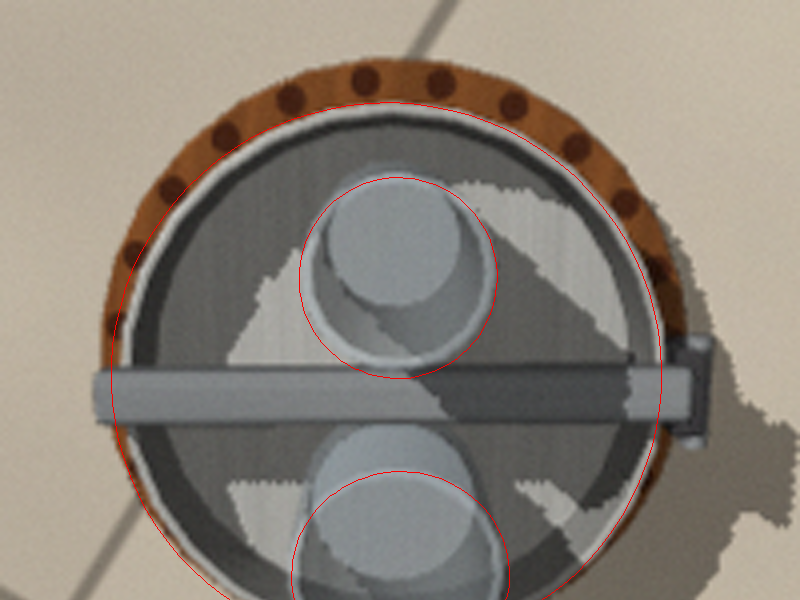

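```bash
python3 - <<'E'
from h import *
rows((540,-322.5,98),-56.9)
E
```

```text
t 1.7 ee [ 497.7 -343.1  297.3] shift [0.312 0.039 1.328] toolY deg -57.12
turn world-z 0.22 q6 0.374 wz units -0.005
```

```bash
python3 -m inch '[[0.31,0.04,0,0,0,-0.005,-1],[0.31,0.04,0.4,0,0,-0.005,-1],[0.31,0.04,0.8,0,0,-0.005,-1],[0.31,0.04,0.9,0,0,-0.005,-1],[0.31,0.04,0.9,0,0,-0.005,-1]]'; python3 -m inch '[[0,0,0.2,0,0,0,-1],[0,0,0.4,0,0,0,-1],[0,0,0.42,0,0,0,-1],[0,0,0.42,0,0,0,-1]]';python3 -m inch '[[0,0,0,0,0,0,-0.5],[0,0,0,0,0,0,-0.2],[0,0,0,0,0,0,0],[0,0,0,0,0,0,0.2],[0,0,0,0,0,0,0.4],[0,0,0,0,0,0,0.4],[0,0,0,0,0,0,0.4],[0,0,0,0,0,0,0.4],[0,0,0,0,0,0,0.4]]'
```

```text
t: 2.33
ee_pos: [541.0, -322.4, 162.9]
orientation: [-3.01, -0.897, 0.001]
ft_force: [0.6, -0.7, -0.1]
width: 87.5
grasp_force: 0.0
t: 2.82
ee_pos: [542.7, -322.7, 102.0]
orientation: [3.008, 0.898, 0.003]
ft_force: [0.3, -0.5, 0.1]
width: 87.6
grasp_force: 0.0
t: 3.95
ee_pos: [541.5, -321.7, 99.7]
orientation: [-3.01, -0.899, 0.0]
ft_force: [-0.3, -0.2, 0.8]
width: 46.3
grasp_force: 30.0
```

```bash
python3 -m inch '[[0,0,-0.05,0,0,0,0.4],[0,0,-0.15,0,0,0,0.4],[0,0,-0.35,0,0,0,0.4],[0,0,-0.55,0,0,0,0.4],[0,0,-0.75,0,0,0,0.4],[0,0,-0.85,0,0,0,0.4],[0,0,-0.85,0,0,0,0.4]]'
python3 - <<'E'
from h import *
rows((668,-138.5,120)); cv2.imwrite('pics/s2.png',ctrl.get_image('side')[:,:,::-1])
E
```

```text
t: 4.82
ee_pos: [542.0, -322.0, 228.5]
orientation: [3.008, 0.899, 0.003]
ft_force: [-0.1, 0.1, -1.9]
width: 46.0
grasp_force: 30.0
t 4.83 ee [ 542.  -322.   228.5] shift [ 1.373 -0.564  0.724] toolY deg -56.73
```

View pics/s2.png

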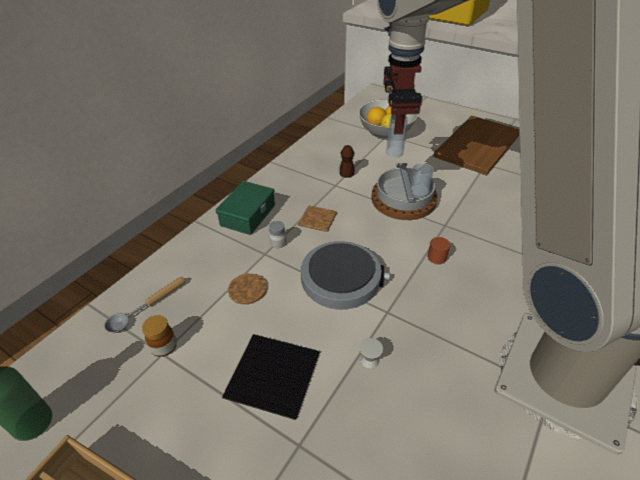

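The glass hangs upright in the gripper at about (396,140). The pan and the short glass are undisturbed.

```bash
python3 -m inch '[[0.1,-0.05,0,0,0,0,0.4],[0.3,-0.1,0,0,0,0,0.4],[0.55,-0.2,0,0,0,0,0.4],[0.8,-0.3,0,0,0,0,0.4],[0.9,-0.4,0,0,0,0,0.4],[0.9,-0.4,0,0,0,0,0.4]]'; python3 -m inch '[[0.15,-0.05,0.1,0,0,0,0.4],[0.35,-0.1,0.3,0,0,0,0.4],[0.47,-0.16,0.5,0,0,0,0.4],[0.47,-0.16,0.7,0,0,0,0.4],[0.47,-0.16,0.7,0,0,0,0.4],[0.47,-0.16,0.7,0,0,0,0.4]]'
python3 - <<'E'
from h import *
o=ctrl.get_obs();cv2.imwrite('pics/w2.png',ctrl.get_image('wrist')[:,:,::-1]);c=cam('wrist',o)
print('coaster expected px',proj(c,[(667.5,-138.2,8)]).round(1))
rows((667.5,-138.2,82))
E
```

```text
t: 5.62
ee_pos: [621.1, -195.5, 226.1]
orientation: [-3.008, -0.903, 0.003]
ft_force: [-0.6, -0.5, -0.8]
width: 45.8
grasp_force: 30.0
t: 6.38
ee_pos: [667.7, -139.2, 122.7]
orientation: [3.01, 0.898, 0.001]
ft_force: [0.0, -0.2, -1.1]
width: 46.0
grasp_force: 30.0
coaster expected px [[317.1 236.4]]
t 6.42 ee [ 668.  -139.3  123.4] shift [ 0.001 -0.009  0.276] toolY deg -56.78
```

View pics/w2.png

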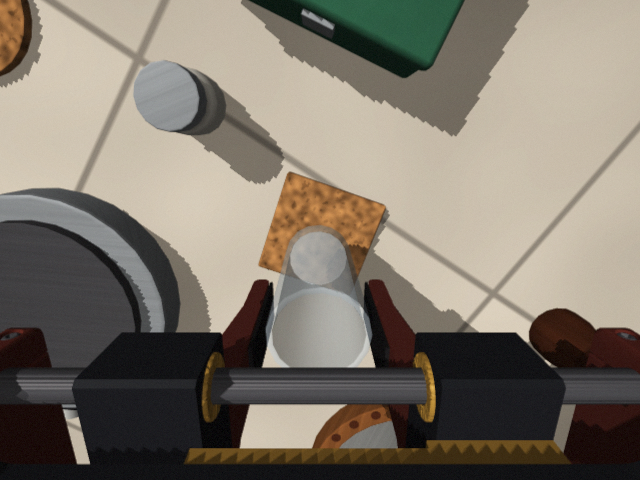

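```bash
python3 - <<'E'
from h import *
o=ctrl.get_obs();c=cam('wrist',o)
im=cv2.imread('pics/w2.png');H,S,V=cv2.split(cv2.cvtColor(im,cv2.COLOR_BGR2HSV))
e=o['ee_pos'];print('glass bottom exp',proj(c,[(e[0],e[1],50),(e[0],e[1],50+105)]).round(1))
for k in comps((H<22)&(S>110)&(V>60),800):
    a=cv2.approxPolyDP(k,6,True)[:,0]; print(a.tolist()); 
print(toplane(c,[(290,172),(386,206),(260,266)],8).round(1))
E
```

```text
glass bottom exp [[318.1 253. ]
 [318.3 332.2]]
[[185, 462], [568, 462], [552, 440], [340, 449], [354, 433], [391, 420], [381, 404], [343, 407], [311, 449], [190, 448]]
[[289, 172], [259, 265], [279, 272], [294, 234], [321, 224], [342, 235], [357, 275], [385, 207]]
[[21, 0], [0, 0], [0, 71], [19, 50]]
[[ 700.2  -92.     8. ]
 [ 719.6 -171.     8. ]
 [ 619.5 -112.2    8. ]]
```

The wrist view shows the coaster centred at about (322,236), within a couple of mm of the top estimate, with the glass bottom at (319,259). Now lowering.

```bash
python3 -m inch '[[0,0.01,0.1,0,0,0,0.4],[0,0.01,0.2,0,0,0,0.4],[0,0.01,0.25,0,0,0,0.4],[0,0.01,0.25,0,0,0,0.4],[0,0.01,0.25,0,0,0,0.4]]'; python3 -m inch '[[0,0,0.01,0,0,0,0.4],[0,0,0.02,0,0,0,0.4],[0,0,0.02,0,0,0,0.4]]'
```

```text
t: 7.05
ee_pos: [668.3, -140.0, 84.8]
orientation: [3.01, 0.899, 0.001]
ft_force: [0.2, -0.2, -1.4]
width: 46.2
grasp_force: 30.0
t: 7.42
ee_pos: [668.2, -140.0, 81.8]
orientation: [3.01, 0.899, 0.0]
ft_force: [-0.2, -0.2, -1.2]
width: 46.4
grasp_force: 30.0
```

```bash
python3 -m inch '[[0,0,0.007,0,0,0,0.4],[0,0,0.014,0,0,0,0.4],[0,0,0.014,0,0,0,0.4]]'
```

```text
t: 7.8
ee_pos: [668.5, -139.9, 81.6]
orientation: [3.01, 0.899, 0.001]
ft_force: [-4.7, 2.1, 13.0]
width: 45.9
grasp_force: 30.0
```

Contact. Easing off, then releasing.

```bash
python3 -m inch '[[0,0,-0.01,0,0,0,0.4],[0,0,-0.01,0,0,0,0.4],[0,0,-0.01,0,0,0,-0.2],[0,0,-0.01,0,0,0,-0.6],[0,0,-0.01,0,0,0,-1],[0,0,-0.01,0,0,0,-1],[0,0,-0.01,0,0,0,-1],[0,0,-0.01,0,0,0,-1]]'; python3 -m inch '[[0,0,-0.2,0,0,0,-1],[0,0,-0.5,0,0,0,-1],[0,0,-0.9,0,0,0,-1],[0,0,-0.9,0,0,0,-1]]'
python3 - <<'E'
from h import *
rows((473,-367,205),-56.9)
cv2.imwrite('pics/s3.png',ctrl.get_image('side')[:,:,::-1]);
cv2.imwrite('pics/w3.png',ctrl.get_image('wrist')[:,:,::-1])
E
```

```text
t: 8.8
ee_pos: [668.1, -140.0, 81.0]
orientation: [-3.01, -0.899, 0.0]
ft_force: [0.6, 0.4, 0.4]
width: 87.4
grasp_force: 0.0
t: 9.3
ee_pos: [671.3, -140.7, 222.1]
orientation: [3.005, 0.898, 0.014]
ft_force: [0.3, -0.0, -0.1]
width: 88.1
grasp_force: 0.0
t 9.3 ee [ 671.3 -140.7  222.1] shift [-1.934  0.535  0.104] toolY deg -56.73
turn world-z -0.17 q6 0.766 wz units 0.004
```

View pics/w3.png

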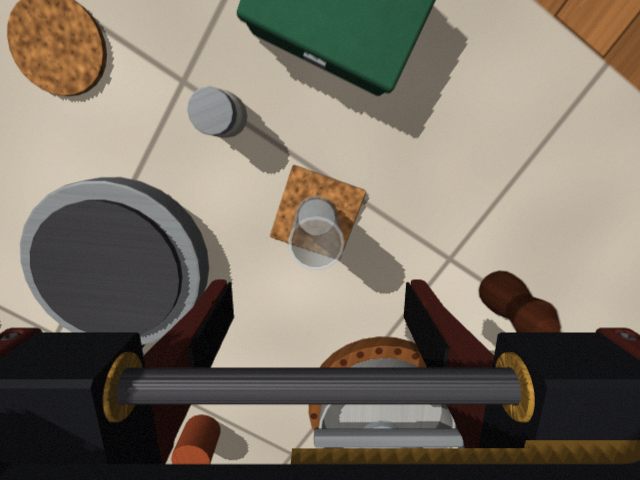

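The tall glass stands upright, its base at about (317,216) against a coaster centre at (319,215). Next is the short glass.

```bash
python3 -m inch '[[-0.4,0.1,0,0,0,0,-1],[-0.8,0.2,0,0,0,0,-1],[-1,0.27,0,0,0,0,-1],[-1,0.27,0,0,0,0,-1]]'; python3 -m inch '[[-0.4,0.1,0,0,0,0,-1],[-0.8,0.2,0,0,0,0,-1],[-0.93,0.265,0,0,0,0,-1],[-0.93,0.265,0,0,0,0,-1],[-0.93,0.265,0,0,0,0,-1]]'
python3 - <<'E'
from h import *
rows((473,-367,72),-56.9)
E
```

```text
t: 9.9
ee_pos: [562.5, -257.2, 214.1]
orientation: [-3.009, -0.894, 0.005]
ft_force: [-0.0, 0.6, -0.2]
width: 87.8
grasp_force: 0.0
t: 10.52
ee_pos: [471.1, -364.7, 215.6]
orientation: [-3.009, -0.9, -0.0]
ft_force: [0.9, 1.6, -0.4]
width: 87.9
grasp_force: 0.0
t 10.53 ee [ 471.1 -364.7  215.6] shift [0.002 0.02  0.957] toolY deg -56.68
turn world-z -0.22 q6 0.31 wz units 0.005
```

```bash
python3 -m inch '[[0,0.02,0.35,0,0,0,-1],[0,0.02,0.7,0,0,0,-1],[0,0.02,0.85,0,0,0,-1],[0,0.02,0.94,0,0,0,-1],[0,0.02,0.94,0,0,0,-1],[0,0.02,0.94,0,0,0,-1]]'; python3 -m inch '[[0,0,0,0,0,0,-0.6],[0,0,0,0,0,0,-0.4],[0,0,0,0,0,0,-0.2],[0,0,0,0,0,0,0],[0,0,0,0,0,0,0.2],[0,0,0,0,0,0,0.2],[0,0,0,0,0,0,0.2],[0,0,0,0,0,0,0.2]]'
```

```text
t: 11.28
ee_pos: [472.7, -368.7, 76.2]
orientation: [3.008, 0.9, 0.002]
ft_force: [0.3, 0.6, -0.5]
width: 87.9
grasp_force: 0.0
t: 12.28
ee_pos: [471.7, -368.5, 75.4]
orientation: [3.01, 0.899, -0.0]
ft_force: [-1.5, 0.8, 6.1]
width: 58.6
grasp_force: 30.0
```

```bash
python3 -m inch '[[0,0,-0.05,0,0,0,0.2],[0,0,-0.15,0,0,0,0.2],[0,0,-0.35,0,0,0,0.2],[0,0,-0.55,0,0,0,0.2],[0,0,-0.75,0,0,0,0.2],[0,0,-0.95,0,0,0,0.2],[0,0,-0.95,0,0,0,0.2]]'
python3 - <<'E'
from h import *
rows((669,159.5,150)); cv2.imwrite('pics/t4.png',ctrl.get_image('top')[215:325,400:510,::-1])
E
```

```text
t: 13.15
ee_pos: [473.0, -369.5, 220.8]
orientation: [3.005, 0.898, 0.005]
ft_force: [-0.4, -0.0, -0.9]
width: 58.3
grasp_force: 30.0
t 13.15 ee [ 473.  -369.5  220.8] shift [ 3.026 -2.235  0.465] toolY deg -56.73
```

```bash
for i in 1; do python3 -m inch '[[0.1,-0.07,0,0,0,0,0.2],[0.3,-0.2,0,0,0,0,0.2],[0.5,-0.37,0,0,0,0,0.2],[0.75,-0.55,0,0,0,0,0.2],[1,-0.74,0,0,0,0,0.2]]'; python3 -m inch '[[0.25,-0.18,0,0,0,0,0.2],[0.5,-0.37,0,0,0,0,0.2],[0.75,-0.55,0,0,0,0,0.2],[1,-0.74,0,0,0,0,0.2]]'; python3 -m inch '[[0.25,-0.18,0,0,0,0,0.2],[0.5,-0.37,0,0,0,0,0.2],[0.75,-0.55,0,0,0,0,0.2],[0.9,-0.67,0,0,0,0,0.2],[1,-0.74,0,0,0,0,0.2],[1,-0.74,0.2,0,0,0,0.2],[1,-0.74,0.3,0,0,0,0.2],[1,-0.74,0.3,0,0,0,0.2]]'; done
python3 - <<'E'
from h import *
o=ctrl.get_obs();im=ctrl.get_image('wrist')[:,:,::-1];cv2.imwrite('pics/w5.png',im);c=cam('wrist',o)
print('exp',proj(c,[(669,159.5,8)]).round(1), 'bot',proj(c,[(o['ee_pos'][0],o['ee_pos'][1],o['ee_pos'][2]-49.4)]).round(1))
H,S,V=cv2.split(cv2.cvtColor(im,cv2.COLOR_BGR2HSV))
for k in comps((H<22)&(S>110)&(V>60),800):
    Q=toplane(c,k[:,0],8)[:,:2].astype(np.float32); print(k[:,0].mean(0),cv2.minEnclosingCircle(Q),cv2.fitEllipse(Q))
rows((669,159.5,57.5))
E
```

```text
t: 13.82
ee_pos: [535.8, -190.7, 216.0]
orientation: [-3.008, -0.899, 0.003]
ft_force: [0.3, 0.1, -0.6]
width: 58.3
grasp_force: 30.0
t: 14.32
ee_pos: [600.0, -15.6, 215.9]
orientation: [-3.009, -0.9, 0.004]
ft_force: [-0.3, -0.6, 0.1]
width: 58.3
grasp_force: 30.0
t: 15.32
ee_pos: [663.9, 156.3, 170.7]
orientation: [-3.01, -0.898, 0.006]
ft_force: [0.5, 0.3, -1.0]
width: 58.3
grasp_force: 30.0
exp [[318.6 216.2]] bot [[318.4 264.5]]
[409.06217071 453.58377239] ((475.19091796875, -96.77046203613281), 228.3271026611328) ((517.0011596679688, -132.45819091796875), (30.539573669433594, 544.2455444335938), 34.690338134765625)
[453.12790698 386.73837209] ((587.409423828125, -72.97159576416016), 48.091617584228516) ((585.8410034179688, -71.89989471435547), (26.918088912963867, 92.6817855834961), 137.22787475585938)
[560.88198758 338.8757764 ] ((693.6942749023438, -130.48414611816406), 44.96475601196289) ((698.7989501953125, -137.6857147216797), (27.69116973876953, 97.9620132446289), 5.183563232421875)
[319.3976834  205.38610039] ((670.2308349609375, 159.2176055908203), 44.59221649169922) ((678.1630859375, 164.35719299316406), (68.26908111572266, 93.05671691894531), 32.349246978759766)
[333.69230769  14.07692308] ((816.1095581054688, 243.33782958984375), 22.384811401367188) ((815.7501220703125, 239.37472534179688), (19.82931137084961, 42.847415924072266), 1.1835075616836548)
[82.6984127  14.92063492] ((712.1173095703125, 416.5173645019531), 30.21581268310547) ((703.1229858398438, 410.3594970703125), (29.84996795654297, 61.60078811645508), 32.69988250732422)
t 15.38 ee [664.8 156.4 172. ] shift [ 0.036 -0.002  0.763] toolY deg -56.77
```

View pics/w5.png

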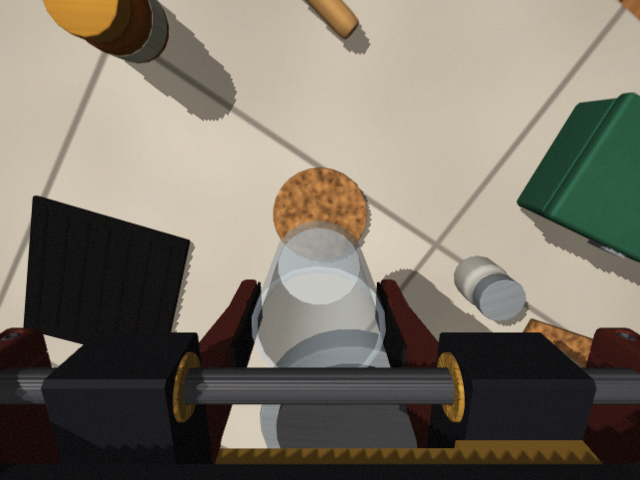

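The round coaster is centred at about (320,213), and all views agree on (669.5,159.3). The short glass hangs upright. Lowering.

```bash
python3 -m inch '[[0.02,0,0.2,0,0,0,0.2],[0.038,0,0.4,0,0,0,0.2],[0.038,0,0.6,0,0,0,0.2],[0.038,0,0.7,0,0,0,0.2],[0.038,0,0.73,0,0,0,0.2],[0.038,0,0.73,0,0,0,0.2]]';python3 -m inch '[[0,0,0.01,0,0,0,0.2],[0,0,0.02,0,0,0,0.2],[0,0,0.02,0,0,0,0.2]]'
```

```text
t: 16.12
ee_pos: [670.7, 160.0, 64.0]
orientation: [3.01, 0.899, 0.002]
ft_force: [-0.2, 0.3, -1.0]
width: 58.2
grasp_force: 30.0
t: 16.5
ee_pos: [670.1, 160.0, 60.3]
orientation: [3.01, 0.899, 0.0]
ft_force: [0.5, 0.7, -1.7]
width: 58.3
grasp_force: 30.0
```

```bash
python3 -m inch '[[0,0,0.01,0,0,0,0.2],[0,0,0.02,0,0,0,0.2],[0,0,0.02,0,0,0,0.2]]'
```

```text
t: 16.88
ee_pos: [670.1, 160.0, 57.4]
orientation: [-3.01, -0.899, -0.0]
ft_force: [-2.4, -0.5, 3.3]
width: 58.4
grasp_force: 30.0
```

Contact at the expected height. Releasing.

```bash
python3 -m inch '[[0,0,0,0,0,0,0],[0,0,0,0,0,0,-0.5],[0,0,0,0,0,0,-1],[0,0,0,0,0,0,-1],[0,0,0,0,0,0,-1],[0,0,0,0,0,0,-1]]'; python3 -m inch '[[0,0,-0.2,0,0,0,-1],[0,0,-0.5,0,0,0,-1],[0,0,-0.9,0,0,0,-1],[0,0,-1,0,0,0,-1],[0,0,-1,0,0,0,-1]]'
python3 - <<'E'
from h import *
rows((506,-345,205),33)
cv2.imwrite('pics/t5.png',ctrl.get_image('top')[:,:,::-1])
E
```

```text
t: 17.62
ee_pos: [670.0, 160.0, 57.0]
orientation: [-3.01, -0.899, 0.0]
ft_force: [-0.2, 0.0, 0.7]
width: 87.8
grasp_force: 0.0
t: 18.25
ee_pos: [670.5, 160.1, 208.2]
orientation: [3.01, 0.899, 0.004]
ft_force: [-0.3, 0.1, -0.9]
width: 87.9
grasp_force: 0.0
t 18.25 ee [670.5 160.1 208.2] shift [-2.764  2.214  0.017] toolY deg -56.73
turn world-z 89.73 q6 1.207 wz units -1.994
```

View pics/t5.png

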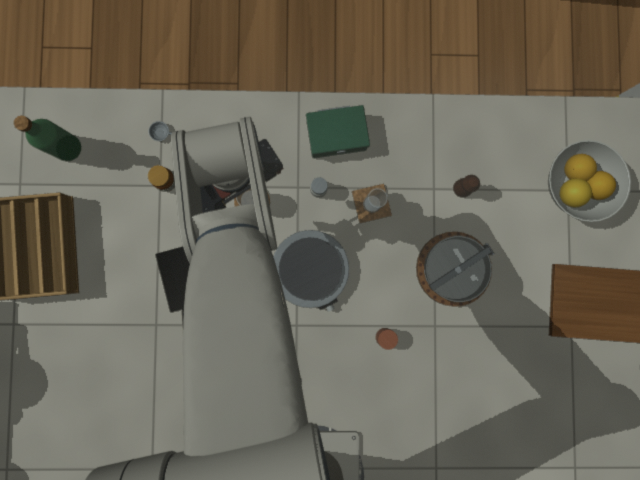

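Both glasses stand on their coasters (the arm partly hides the round one), and the pan is empty on the stand at (458,268). Going to the pan.

```bash
python3 -m inch '[[-0.3,0.25,0,0,0,0,-1],[-0.6,0.5,0,0,0,0,-1],[-0.9,0.75,0,0,0,0,-1],[-1,0.8,0,0,0,0,-1]]'; python3 -m inch '[[-0.3,0.25,0,0,0,0,-1],[-0.6,0.5,0,0,0,0,-1],[-0.9,0.75,0,0,0,0,-1],[-1,0.8,0,0,0,0,-1]]'; python3 -m inch '[[-0.3,0.25,0,0,0,-0.2,-1],[-0.6,0.5,0,0,0,-0.4,-1],[-0.75,0.6,0,0,0,-0.6,-1],[-0.75,0.6,0,0,0,-0.8,-1],[-0.75,0.6,0,0,0,-1,-1],[-0.75,0.6,0,0,0,-1,-1]]'; python3 -m inch '[[0,0,0,0,0,-0.2,-1],[0,0,0,0,0,-0.4,-1],[0,0,0,0,0,-0.6,-1],[0,0,0,0,0,-0.8,-1],[0,0,0,0,0,-1,-1],[0,0,0,0,0,-1,-1]]'
python3 - <<'E'
from h import *
rows((506,-345,100),33)
o=ctrl.get_obs();im=ctrl.get_image('wrist')[:,:,::-1];cv2.imwrite('pics/w6.png',im)
print(proj(cam('wrist',o),[(506,-345,71)]).round(1))
E
```

```text
t: 18.8
ee_pos: [608.1, -25.3, 204.6]
orientation: [-3.01, -0.894, 0.007]
ft_force: [0.4, 0.1, -0.1]
width: 87.8
grasp_force: 0.0
t: 19.3
ee_pos: [549.5, -207.0, 205.5]
orientation: [-3.01, -0.895, 0.003]
ft_force: [0.5, -0.1, -0.2]
width: 87.8
grasp_force: 0.0
t: 20.05
ee_pos: [506.3, -340.9, 205.9]
orientation: [-2.436, -1.981, 0.0]
ft_force: [-0.3, 0.4, 0.2]
width: 87.6
grasp_force: 0.0
t: 20.8
ee_pos: [506.4, -341.3, 206.5]
orientation: [-1.497, -2.761, -0.001]
ft_force: [-0.3, 0.7, -0.4]
width: 87.8
grasp_force: 0.0
t 20.8 ee [ 506.4 -341.3  206.5] shift [-0.02  -0.016  0.71 ] toolY deg 33.08
turn world-z -0.08 q6 -1.19 wz units 0.002
[[315.7 233.7]]
```

View pics/w6.png

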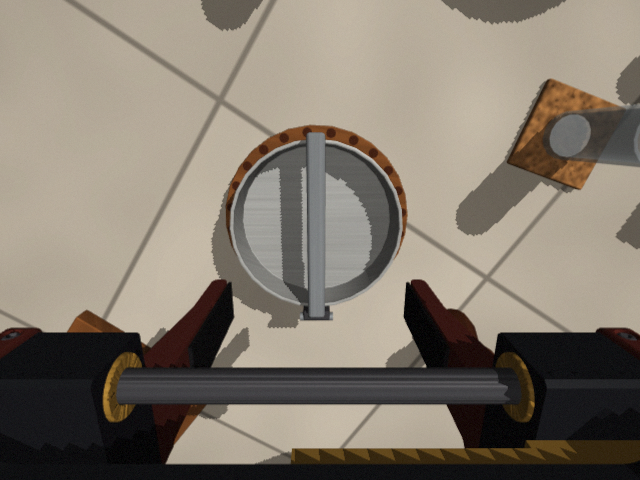

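The pan rim spans columns 231–402 and rows about 140–306, with the bar vertical at column 316.

```bash
python3 - <<'E'
from h import *
o=ctrl.get_obs();c=cam('wrist',o)
p=toplane(c,[(316.5,140),(316.5,306),(231,218),(402,218)],57);print(p.round(1),(p[0]+p[1])/2,(p[2]+p[3])/2,np.linalg.norm(p[0]-p[1]),np.linalg.norm(p[2]-p[3]))
print(toplane(c,[(316,200),(316.5,240)],71).round(1))
E
```

```text
[[ 463.3 -278.1   57. ]
 [ 548.9 -410.3   57. ]
 [ 434.9 -378.2   57. ]
 [ 566.1 -293.    57. ]] [ 506.09255871 -344.2040712    57.        ] [ 500.50699338 -335.57221359   57.        ] 157.5595544376261 156.41119622203792
[[ 489.8 -319.8   71. ]
 [ 509.7 -349.7   71. ]]
```

```bash
python3 -m inch '[[-0.016,-0.016,0.3,0,0,0,-1],[-0.016,-0.016,0.6,0,0,0,-1],[-0.016,-0.016,0.8,0,0,0,-1],[-0.016,-0.016,0.9,0,0,0,-1],[-0.016,-0.016,0.9,0,0,0,-1]]'; python3 -m inch '[[0,0,0.1,0,0,0,-1],[0,0,0.17,0,0,0,-1],[0,0,0.17,0,0,0,-1],[0,0,0.17,0,0,0,-1]]'; python3 -m inch '[[0,0,0,0,0,0,-0.5],[0,0,0,0,0,0,0],[0,0,0,0,0,0,0.4],[0,0,0,0,0,0,0.7],[0,0,0,0,0,0,1],[0,0,0,0,0,0,1],[0,0,0,0,0,0,1],[0,0,0,0,0,0,1],[0,0,0,0,0,0,1],[0,0,0,0,0,0,1]]'
```

```text
t: 21.48
ee_pos: [505.2, -345.1, 71.4]
orientation: [-1.494, -2.762, -0.0]
ft_force: [0.4, -0.1, 0.5]
width: 87.8
grasp_force: 0.0
t: 21.98
ee_pos: [505.6, -345.7, 46.8]
orientation: [1.493, 2.764, -0.0]
ft_force: [0.1, 0.1, 0.7]
width: 88.0
grasp_force: 0.0
t: 23.22
ee_pos: [505.5, -345.5, 46.6]
orientation: [1.493, 2.764, 0.0]
ft_force: [1.2, 1.2, -0.4]
width: 15.9
grasp_force: 30.0
```

```bash
python3 -m inch '[[0,0,-0.05,0,0,0,1],[0,0,-0.15,0,0,0,1],[0,0,-0.3,0,0,0,1],[0,0,-0.5,0,0,0,1],[0,0,-0.7,0,0,0,1],[0,0,-0.8,0,0,0,1],[0,0,-0.8,0,0,0,1]]'
python3 - <<'E'
from h import *
rows((502,11,160))
im=np.hstack([ctrl.get_image('side')[140:300,300:500,::-1],ctrl.get_image('top')[190:350,380:580,::-1]])
cv2.imwrite('pics/l7.png',cv2.resize(im,(800,320)))
E
```

```text
t: 24.1
ee_pos: [506.0, -345.9, 167.9]
orientation: [1.491, 2.762, -0.0]
ft_force: [-0.2, -0.8, -3.3]
width: 15.6
grasp_force: 30.0
t 24.1 ee [ 506.  -345.9  167.9] shift [2.004 1.283 0.049] toolY deg 33.27
```

View pics/l7.png

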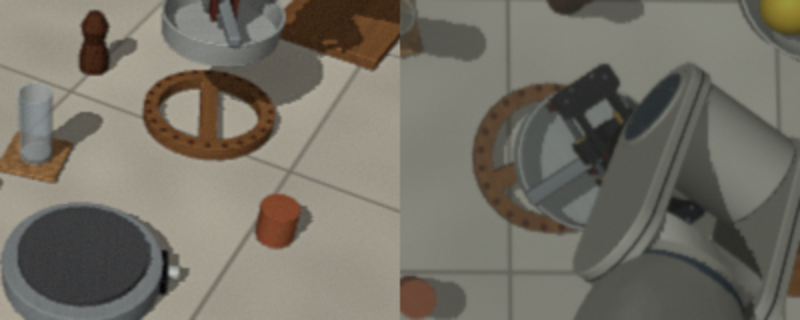

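The pan is lifted level. The stand stays behind with its bar visible at about (205,110) in the crop. I'll refine the hotplate centre before going over it.

```bash
python3 - <<'E'
from h import *
cs=[('top0',cam('top')),('side0',cam('side')),('w3',cam('wrist',dict(ee_pos=[671.3,-140.7,222.1],orientation=[3.005,.898,.014])))]
for n,c in cs:
    im=cv2.imread(f'pics/{n}.png');H,S,V=cv2.split(cv2.cvtColor(im,cv2.COLOR_BGR2HSV))
    p=proj(c,[(502,11,45)])[0].round().astype(int); v=int(np.median(V[p[1]-5:p[1]+5,p[0]-5:p[0]+5]))
    for T in(14,22):
        m=((abs(V.astype(int)-v)<T)&(S<90)).astype(np.uint8); m=cv2.morphologyEx(m,cv2.MORPH_OPEN,np.ones((9,9)))
        for k in comps(m,1500):
            if cv2.pointPolygonTest(k,tuple(map(float,p)),False)>0:
                e=cv2.fitEllipse(k); Q=toplane(c,cv2.ellipse2Poly(tuple(map(int,e[0])),(100,100),0,0,360,10),45) 
                W=toplane(c,k[:,0],45)[:,:2].astype(np.float32)
                print(n,T,np.round(e[0],1),np.round(e[1],1),'fitW',np.round(cv2.fitEllipse(W)[0],1),np.round(cv2.fitEllipse(W)[1],1))
E
```

```text
top0 14 [311.4 268.6] [61.6 64.4] fitW [502.6   9.8] [148.1 154.9]
top0 22 [311.4 268.6] [62.  65.5] fitW [502.5   9.9] [148.9 157.7]
side0 14 [340.7 267.3] [47.6 65.1] fitW [501.   15.6] [147.7 154.4]
side0 22 [340.8 267.7] [48.6 65.4] fitW [500.4  16.3] [150.8 154.7]
w3 14 [103.8 268.2] [126.1 154.8] fitW [505.3  13.8] [147.4 151. ]
w3 22 [104.5 268.7] [126.1 157.7] fitW [505.1  12.8] [147.7 153.7]
```

```bash
python3 -m inch '[[0.1,0.07,0,0,0,0,1],[0.3,0.2,0,0,0,0,1],[0.5,0.35,0,0,0,0,1],[0.75,0.5,0,0,0,0,1],[1,0.64,0,0,0,0,1]]'; python3 -m inch '[[0.25,0.16,0,0,0,0,1],[0.5,0.3,0,0,0,0,1],[0.75,0.5,0,0,0,0,1],[0.9,0.6,0,0,0,0,1],[1,0.64,0,0,0,0,1],[1,0.64,0.1,0,0,0,1],[1,0.64,0.3,0,0,0,1],[1,0.64,0.4,0,0,0,1],[1,0.64,0.4,0,0,0,1]]'
python3 - <<'E'
from h import *
rows((502,11,69.6))
im=ctrl.get_image('side')[180:360,220:460,::-1]; cv2.imwrite('pics/s8.png',cv2.resize(im,(800,600)))
E
```

```text
t: 24.82
ee_pos: [502.4, -164.9, 165.6]
orientation: [-1.492, -2.763, -0.0]
ft_force: [0.3, 0.5, -3.5]
width: 15.7
grasp_force: 30.0
t: 25.95
ee_pos: [500.3, 10.0, 105.1]
orientation: [-1.493, -2.761, 0.003]
ft_force: [-0.1, 0.0, -2.7]
width: 15.8
grasp_force: 30.0
t 25.95 ee [500.3  10.  105.1] shift [-0.001  0.014  0.237] toolY deg 33.21
```

View pics/s8.png

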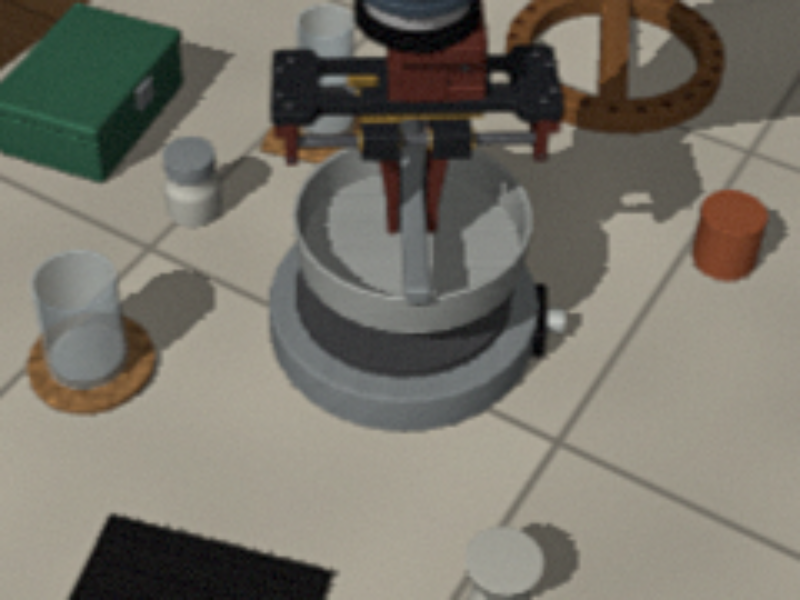

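The pan hangs level over the hotplate, and the short glass stands centred on the round coaster. Lowering the pan.

```bash
python3 -m inch '[[0.005,0.015,0.1,0,0,0,1],[0.005,0.015,0.18,0,0,0,1],[0.005,0.015,0.21,0,0,0,1],[0.005,0.015,0.21,0,0,0,1],[0.005,0.015,0.21,0,0,0,1]]'; python3 -m inch '[[0,0,0.01,0,0,0,1],[0,0,0.02,0,0,0,1],[0,0,0.02,0,0,0,1]]'; python3 -m inch '[[0,0,0.007,0,0,0,1],[0,0,0.014,0,0,0,1],[0,0,0.014,0,0,0,1]]'
```

```text
t: 26.62
ee_pos: [503.1, 12.5, 75.3]
orientation: [1.492, 2.764, 0.0]
ft_force: [-1.3, 0.1, -3.1]
width: 16.0
grasp_force: 30.0
t: 27.0
ee_pos: [502.9, 12.5, 72.1]
orientation: [1.493, 2.764, 0.0]
ft_force: [0.1, -0.1, -3.2]
width: 15.7
grasp_force: 30.0
t: 27.38
ee_pos: [502.8, 12.5, 69.9]
orientation: [-1.493, -2.764, 0.0]
ft_force: [-0.0, 0.0, -3.2]
width: 15.7
grasp_force: 30.0
```

```bash
python3 -m inch '[[0,0,0.006,0,0,0,1],[0,0,0.012,0,0,0,1],[0,0,0.012,0,0,0,1]]'
```

```text
t: 27.75
ee_pos: [503.0, 12.5, 69.5]
orientation: [1.493, 2.764, 0.0]
ft_force: [-6.6, 0.0, 15.2]
width: 15.9
grasp_force: 30.0
```

```bash
python3 -m inch '[[0,0,-0.007,0,0,0,1],[0,0,-0.007,0,0,0,0.6],[0,0,-0.007,0,0,0,0],[0,0,-0.007,0,0,0,-0.5],[0,0,-0.007,0,0,0,-1],[0,0,-0.007,0,0,0,-1],[0,0,-0.007,0,0,0,-1]]'; python3 -m inch '[[0,0,-0.1,0,0,0,-1],[0,0,-0.3,0,0,0,-1],[0,0,-0.7,0,0,0,-1],[0,0,-1,0,0,0,-1],[0,0,-1,0,0,0,-1]]'
python3 - <<'E'
from h import *
rows((507,-345,210))
o=ctrl.get_obs();im=ctrl.get_image('wrist')[:,:,::-1];cv2.imwrite('pics/w9.png',im)
c=cam('wrist',o);print(proj(c,[(502.5,12,45),(502.5,12,80),(502.5,12,94)]).round(1))
cv2.imwrite('pics/s9.png',ctrl.get_image('side')[:,:,::-1])
E
```

```text
t: 28.62
ee_pos: [502.9, 12.5, 69.2]
orientation: [-1.493, -2.764, 0.0]
ft_force: [-0.3, 0.2, 0.0]
width: 64.2
grasp_force: 0.0
t: 29.25
ee_pos: [505.4, 12.5, 223.8]
orientation: [1.489, 2.758, 0.006]
ft_force: [0.2, 0.1, 0.2]
width: 87.9
grasp_force: 0.0
t 29.25 ee [505.4  12.5 223.8] shift [-1.998 -1.299  0.092] toolY deg 33.27
[[314.4 217.3]
 [314.3 226.1]
 [314.2 230.2]]
```

View pics/w9.png

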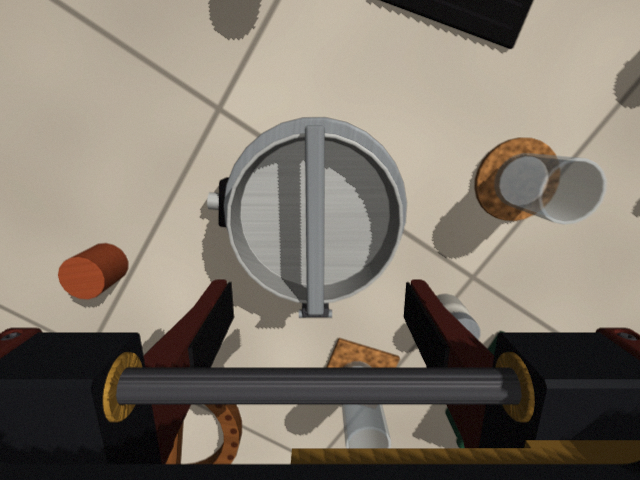

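The pan sits on the hotplate: rim columns 229–402, hotplate outline columns 228–406 with its top at row 118. I'll check concentricity numerically.

```bash
python3 - <<'E'
from h import *
o=ctrl.get_obs();c=cam('wrist',o);t=np.linspace(0,2*np.pi,360)
def ext(x,y,z,r):
    p=proj(c,np.c_[x+r*np.cos(t),y+r*np.sin(t),0*t+z]);return np.r_[p.min(0),p.max(0)].round(1)
print('pan rim exp',ext(502.5,12,80,80)); 
for z,r in((0,95),(20,95),(40,95),(40,90)):print('hob',z,r,ext(502.5,12,z,r))
# side view: fit visible front body outline
cs=cam('side')
for z,r in((80,80),(45,80),(38,95),(0,95)):
    p=proj(cs,np.c_[502.5+r*np.cos(t),12+r*np.sin(t),0*t+z]);print('side',z,r,np.r_[p.min(0),p.max(0)].round(1))
im=cv2.imread('pics/s9.png')[180:330,280:400];cv2.imwrite('pics/s9c.png',cv2.resize(im,(480,600),interpolation=cv2.INTER_CUBIC))
E
```

```text
pan rim exp [227.9 135.9 407.2 309.7]
hob 0 95 [232.1 120.6 403.1 289. ]
hob 20 95 [227.7 119.8 407.5 296.4]
hob 40 95 [222.7 118.9 412.5 304.6]
hob 40 90 [227.8 124.6 407.4 300.4]
side 80 80 [306.1 230.7 376.7 280.7]
side 45 80 [306.6 241.3 375.6 291.3]
side 38 95 [300.3 239.2 381.9 298.7]
side 0 95 [300.9 250.  380.6 309.6]
```

View pics/s9c.png

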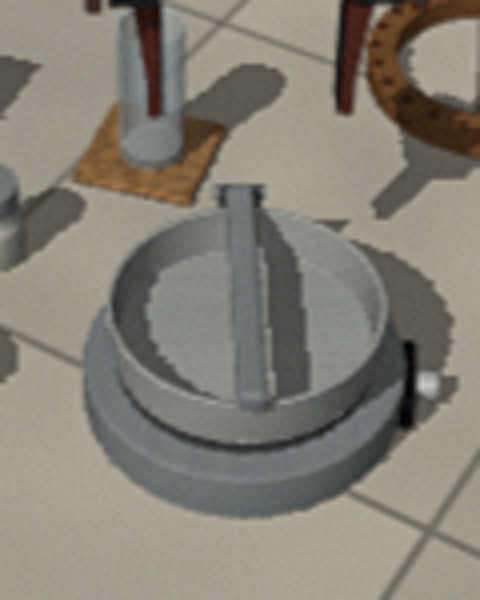

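The side crop shows the pan rim centre at about column 342.1 against 341.1 for the hotplate, so they are concentric within about 2 mm. On to the stand.

```bash
python3 -m inch '[[-0.3,-0.2,0,0,0,0,-1],[-0.6,-0.4,0,0,0,0,-1],[-0.9,-0.6,0,0,0,0,-1],[-1,-0.65,0,0,0,0,-1]]'; python3 -m inch '[[-0.3,-0.2,0,0,0,0,-1],[-0.6,-0.4,0,0,0,0,-1],[-0.9,-0.6,0,0,0,0,-1],[-1,-0.65,0,0,0,0,-1],[-1,-0.65,0,0,0,0,-1],[-1,-0.65,0,0,0,0,-1]]'
python3 - <<'E'
from h import *
o=ctrl.get_obs();im=ctrl.get_image('wrist')[:,:,::-1];cv2.imwrite('pics/w10.png',im);c=cam('wrist',o)
H,S,V=cv2.split(cv2.cvtColor(im,cv2.COLOR_BGR2HSV))
m=((H<22)&(S>90)&(V>40)); m[310:]=0
for k in comps(m,4000):
    Q=toplane(c,k[:,0],22)[:,:2].astype(np.float32);print(k[:,0].mean(0),cv2.minEnclosingCircle(Q),cv2.fitEllipse(Q))
# windows (holes)
cs,h=cv2.findContours(m.astype(np.uint8),cv2.RETR_CCOMP,cv2.CHAIN_APPROX_NONE)
for k,hh in zip(cs,h[0]):
    if hh[3]>=0 and cv2.contourArea(k)>1000:
        Q=toplane(c,k[:,0],22)[:,:2].astype(np.float32);print('win',k[:,0].mean(0),cv2.minAreaRect(Q))
rows((507,-345,30))
E
```

```text
t: 29.85
ee_pos: [502.5, -168.5, 217.7]
orientation: [-1.495, -2.76, 0.001]
ft_force: [0.1, -0.7, 0.1]
width: 87.9
grasp_force: 0.0
t: 30.6
ee_pos: [504.3, -343.4, 218.6]
orientation: [-1.49, -2.764, -0.001]
ft_force: [-0.0, 1.0, -1.3]
width: 87.6
grasp_force: 0.0
[318.95528455 210.68699187] ((505.4842224121094, -344.4190368652344), 92.52689361572266) ((505.47491455078125, -344.4249572753906), (183.26031494140625, 183.65411376953125), 167.45347595214844)
[555.77805486 134.11720698] ((658.9539184570312, -147.25299072265625), 55.90085983276367) ((658.2505493164062, -147.16021728515625), (87.4391098022461, 93.87574768066406), 94.05091094970703)
win [353.58074534 217.38509317] ((542.1180419921875, -324.4580993652344), (61.373226165771484, 135.501953125), 23.766746520996094)
win [288.91525424 206.10508475] ((467.76348876953125, -359.4372253417969), (59.265262603759766, 138.75038146972656), 23.915252685546875)
t 30.65 ee [ 504.4 -343.5  218.9] shift [-0.02   0.009  1.259] toolY deg 33.35
```

View pics/w10.png

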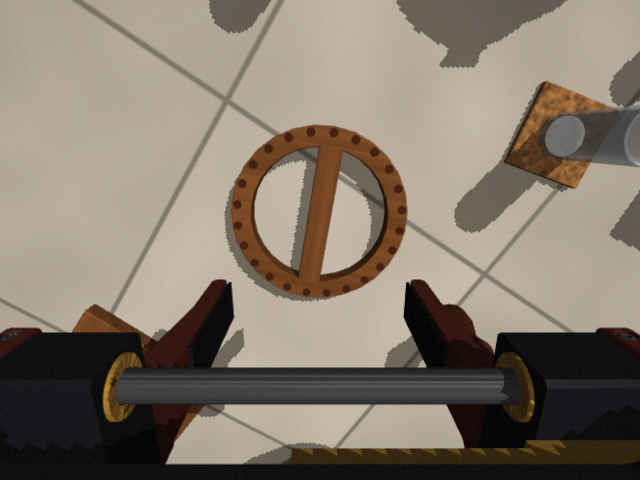

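The stand is centred at (319,211) with its bar tilted about 9° from the tool axis. Wrist camera puts it at (505.5,-344.4), with the closing direction at 24°.

```bash
python3 -m inch '[[-0.009,0.003,0.2,0,0,0.15,-1],[-0.009,0.003,0.4,0,0,0.208,-1],[-0.009,0.003,0.6,0,0,0.208,-1],[-0.009,0.003,0.9,0,0,0.208,-1],[-0.009,0.003,0.9,0,0,0.208,-1]]'; python3 -m inch '[[0,0,0.2,0,0,0,-1],[0,0,0.4,0,0,0,-1],[0,0,0.45,0,0,0,-1],[0,0,0.45,0,0,0,-1],[0,0,0.45,0,0,0,-1]]'; python3 - <<'E'
from h import *
rows((505.5,-344.4,3),24)
E
```

```text
t: 31.28
ee_pos: [503.6, -343.3, 81.6]
orientation: [-1.707, -2.629, -0.001]
ft_force: [-0.1, -0.0, 0.2]
width: 87.8
grasp_force: 0.0
t: 31.9
ee_pos: [506.6, -346.7, 18.4]
orientation: [1.712, 2.632, -0.0]
ft_force: [0.2, 0.5, 1.0]
width: 88.0
grasp_force: 0.0
t 31.9 ee [ 506.6 -346.7   18.4] shift [ 0.017 -0.     0.103] toolY deg 23.92
turn world-z 0.08 q6 -1.037 wz units -0.002
```

```bash
python3 -m inch '[[0.015,0,0.04,0,0,0,-1],[0.015,0,0.08,0,0,0,-1],[0.015,0,0.1,0,0,0,-1],[0.015,0,0.1,0,0,0,-1]]'; python3 -m inch '[[0,0,0,0,0,0,-0.5],[0,0,0,0,0,0,0],[0,0,0,0,0,0,0.4],[0,0,0,0,0,0,0.7],[0,0,0,0,0,0,1],[0,0,0,0,0,0,1],[0,0,0,0,0,0,1],[0,0,0,0,0,0,1],[0,0,0,0,0,0,1]]'
```

```text
t: 32.4
ee_pos: [504.4, -344.0, 1.3]
orientation: [-1.713, -2.633, 0.0]
ft_force: [0.1, -0.2, -0.1]
width: 87.8
grasp_force: 0.0
t: 33.52
ee_pos: [504.7, -344.1, 1.7]
orientation: [1.713, 2.633, 0.0]
ft_force: [-0.2, -0.3, -0.1]
width: 23.6
grasp_force: 30.0
```

```bash
python3 -m inch '[[0,0,-0.05,0,0,0,1],[0,0,-0.15,0,0,0,1],[0,0,-0.35,0,0,0,1],[0,0,-0.6,0,0,0,1],[0,0,-0.85,0,0,0,1],[0,0,-1,0,0,0,1],[0,0,-1,0,0,0,1]]'
python3 - <<'E'
from h import *
im=cv2.imread('pics/side0.png');H,S,V=cv2.split(cv2.cvtColor(im,cv2.COLOR_BGR2HSV))
for n in('top','side'):
    im=cv2.imread(f'pics/{n}0.png');H,S,V=cv2.split(cv2.cvtColor(im,cv2.COLOR_BGR2HSV));c=cam(n)
    for k in comps((V<60)&(S<120),2000):
        Q=toplane(c,k[:,0],6)[:,:2].astype(np.float32);r=cv2.minAreaRect(Q)
        if r[0][1]>200:print(n,r)
rows((485,303,165)); cv2.imwrite('pics/s11.png',ctrl.get_image('side')[:,:,::-1])
E
```

```text
t: 34.4
ee_pos: [505.7, -345.0, 154.5]
orientation: [1.711, 2.629, -0.0]
ft_force: [0.5, -0.3, -3.0]
width: 23.9
grasp_force: 30.0
top ((485.2545471191406, 303.0726318359375), (147.97866821289062, 149.579833984375), 15.992067337036133)
side ((484.4160461425781, 304.65185546875), (149.2291717529297, 150.20315551757812), 15.851428031921387)
t 34.4 ee [ 505.7 -345.   154.5] shift [ 4.005  1.624 -0.083] toolY deg 23.91
```

View pics/s11.png

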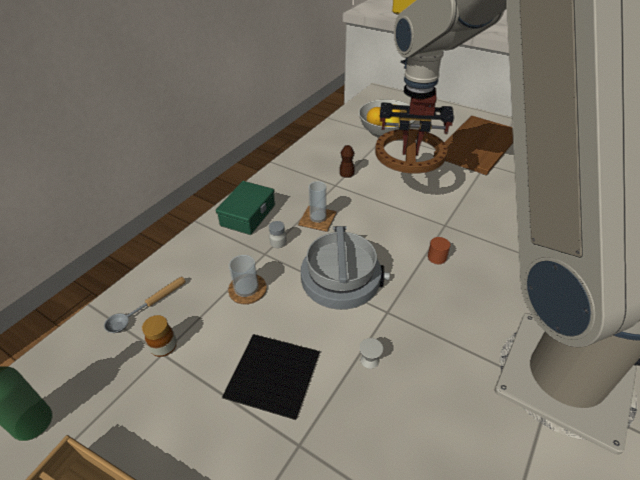

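The stand hangs level, and everything else is in place. Carrying it to the pad.

```bash
python3 -m inch '[[0.1,0.04,-0.05,0,0,0,1],[0.3,0.12,-0.08,0,0,0,1],[0.5,0.2,-0.1,0,0,0,1],[0.75,0.3,-0.1,0,0,0,1],[1,0.405,-0.1,0,0,0,1]]'; python3 -m inch '[[0.25,0.1,0,0,0,0,1],[0.5,0.2,0,0,0,0,1],[0.75,0.3,0,0,0,0,1],[1,0.405,0,0,0,0,1]]'; python3 -m inch '[[0.25,0.1,0,0,0,0,1],[0.5,0.2,0,0,0,0,1],[0.75,0.3,0,0,0,0,1],[1,0.405,0,0,0,0,1]]'; python3 -m inch '[[0.25,0.1,0,0,0,0,1],[0.5,0.2,0,0,0,0,1],[0.75,0.3,0,0,0,0,1],[0.9,0.36,0,0,0,0,1],[1,0.405,0,0,0,0,1],[1,0.405,0.2,0,0,0,1],[1,0.405,0.4,0,0,0,1],[1,0.405,0.6,0,0,0,1],[1,0.405,0.6,0,0,0,1]]'
python3 - <<'E'
from h import *
rows((485,303.5,8)); o=ctrl.get_obs();im=ctrl.get_image('wrist')[:,:,::-1];cv2.imwrite('pics/w12.png',im);c=cam('wrist',o)
H,S,V=cv2.split(cv2.cvtColor(im,cv2.COLOR_BGR2HSV));print(proj(c,[(485,303.5,6)]))
E
```

```text
t: 35.08
ee_pos: [498.2, -180.1, 165.9]
orientation: [-1.712, -2.631, 0.0]
ft_force: [0.7, 0.2, -1.9]
width: 23.6
grasp_force: 30.0
t: 35.58
ee_pos: [492.7, -18.6, 166.0]
orientation: [-1.712, -2.632, 0.001]
ft_force: [1.5, -0.4, -1.7]
width: 23.8
grasp_force: 30.0
t: 36.08
ee_pos: [487.2, 142.8, 166.0]
orientation: [-1.712, -2.632, 0.002]
ft_force: [1.0, -0.5, -2.9]
width: 23.9
grasp_force: 30.0
t: 37.2
ee_pos: [481.4, 301.5, 74.4]
orientation: [-1.712, -2.631, 0.009]
ft_force: [0.1, -0.9, -2.8]
width: 23.8
grasp_force: 30.0
t 37.2 ee [481.4 301.5  74.4] shift [0.003 0.03  0.443] toolY deg 23.89
[[324.85989825 254.78222347]]
```

```bash
python3 -m inch '[[0,0.015,0.1,0,0,0,1],[0,0.015,0.2,0,0,0,1],[0,0.015,0.3,0,0,0,1],[0,0.015,0.3,0,0,0,1],[0,0.015,0.3,0,0,0,1]]'
python3 - <<'E'
from h import *
rows((485,303.5,8))
E
```

```text
t: 37.88
ee_pos: [485.7, 303.8, 31.7]
orientation: [-1.713, -2.633, 0.0]
ft_force: [-0.3, 0.0, -2.5]
width: 24.1
grasp_force: 30.0
t 37.88 ee [485.7 303.8  31.7] shift [ 0.    -0.005  0.158] toolY deg 23.91
```

```bash
python3 -m inch '[[0,-0.005,0.08,0,0,0,1],[0,-0.005,0.13,0,0,0,1],[0,-0.005,0.13,0,0,0,1],[0,-0.005,0.13,0,0,0,1]]'; python3 -m inch '[[0,0,0.01,0,0,0,1],[0,0,0.02,0,0,0,1],[0,0,0.02,0,0,0,1]]'
```

```text
t: 38.38
ee_pos: [485.1, 303.5, 12.2]
orientation: [-1.713, -2.633, 0.0]
ft_force: [0.4, 0.3, -2.3]
width: 24.0
grasp_force: 30.0
t: 38.75
ee_pos: [485.0, 303.4, 9.2]
orientation: [-1.713, -2.633, 0.0]
ft_force: [0.7, -0.6, -1.6]
width: 23.6
grasp_force: 30.0
```

```bash
python3 -m inch '[[0,0,0.005,0,0,0,1],[0,0,0.01,0,0,0,1],[0,0,0.01,0,0,0,1]]'
```

```text
t: 39.12
ee_pos: [485.1, 303.5, 7.7]
orientation: [1.713, 2.633, 0.0]
ft_force: [0.4, 0.0, -2.4]
width: 23.7
grasp_force: 30.0
```

```bash
python3 -m inch '[[0,0,0.004,0,0,0,1],[0,0,0.007,0,0,0,1],[0,0,0.007,0,0,0,1]]'
```

```text
t: 39.5
ee_pos: [485.0, 303.5, 7.7]
orientation: [1.713, 2.633, 0.0]
ft_force: [-2.4, -2.1, 9.6]
width: 23.9
grasp_force: 30.0
```

Contact. Releasing and backing away.

```bash
python3 -m inch '[[0,0,-0.004,0,0,0,1],[0,0,-0.004,0,0,0,0.6],[0,0,-0.004,0,0,0,0],[0,0,-0.004,0,0,0,-0.5],[0,0,-0.004,0,0,0,-1],[0,0,-0.004,0,0,0,-1],[0,0,-0.004,0,0,0,-1],[0,0,-0.004,0,0,0,-1]]'; python3 -m inch '[[0,0,-0.1,0,0,0,-1],[0,0,-0.3,0,0,0,-1],[0,0,-0.7,0,0,0,-1],[0,0,-1,0,0,0,-1],[0,0,-1,0,0,0,-1]]'; python3 -m inch '[[0,0,-0.3,0,0,0,-1],[0,0,-0.5,0,0,0,-1],[0,0,-0.5,0,0,0,-1],[0,0,-0.5,0,0,0,-1]]'
python3 - <<'E'
from h import *
o=ctrl.get_obs();im=ctrl.get_image('wrist')[:,:,::-1];cv2.imwrite('pics/w13.png',im);c=cam('wrist',o)
H,S,V=cv2.split(cv2.cvtColor(im,cv2.COLOR_BGR2HSV));
ring=((H<22)&(S>90)&(V>40)).astype(np.uint8)
for k in comps(ring,4000):
    Q=toplane(c,k[:,0],28)[:,:2].astype(np.float32);print('ring',k[:,0].mean(0).round(),cv2.minEnclosingCircle(Q))
s=ctrl.get_image('side')[:,:,::-1]
cv2.imwrite('pics/f.png',np.hstack([cv2.resize(im,(400,300)),cv2.resize(s,(400,300))]))
E
```

```text
t: 40.5
ee_pos: [485.0, 303.4, 7.2]
orientation: [-1.713, -2.633, 0.0]
ft_force: [0.1, 0.1, -0.2]
width: 80.3
grasp_force: 0.0
t: 41.12
ee_pos: [487.3, 304.9, 162.2]
orientation: [1.711, 2.63, 0.012]
ft_force: [0.8, -0.3, -1.1]
width: 87.8
grasp_force: 0.0
t: 41.62
ee_pos: [484.2, 302.9, 230.9]
orientation: [-1.713, -2.633, 0.003]
ft_force: [0.4, 0.5, -0.3]
width: 88.0
grasp_force: 0.0
ring [467. 454.] ((801.8153076171875, 71.76256561279297), 234.18075561523438)
ring [319. 208.] ((485.11541748046875, 302.8938903808594), 92.79953002929688)
```

View pics/f.png

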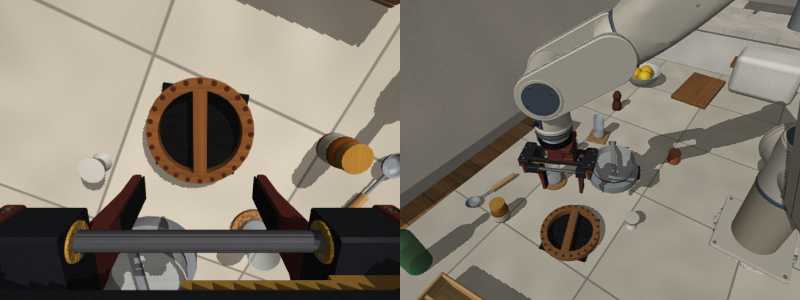

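The ring lies flat, centred on the pad at (485.1,302.9), with the pad corners showing evenly. The glasses, pan and jar are in place and the gripper is clear.

```bash
python3 -c "
from workcell import ctrl
print(ctrl.close_job())"
```

```text
the job is handed in; nothing more can be done
None
```

I handed the job in at about 42 s: both glasses upright on their coasters, the pan on the hotplate and the pot stand on the grip pad, all within about 2 mm of centre by camera and arm readings, and the salt jar untouched.

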